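# Pin the trolley wheel on its axle

## Task

Secure the trolley wheel on its axle with the linchpin: take the pin from its wooden block, feel for the hole in the flat on top of the axle's free end, and push the pin straight down, firmly but without forcing, until its shoulder sits on the axle, with the ring toward the free end. Then swing the ring down over the end of the axle as far as it goes, let go, and leave the mug, film can and tape roll as they stand.

Things in the scene. Friction and masses are not known exactly. Their poses are not given: they have to be found in the camera images.
- stand: Green steel stand, fixed; origin at the middle of its underside, z up, -x = toward the axle's free end. Level axle along x, axis 110 mm up, with a 90 mm black-tyred wheel (front face at x = -10 mm, top 155 mm up) and, before it, a grey spacer sleeve, 34 mm across, out to x = -55 mm. Foot x -40 to +90, y +-60 mm; bearing block behind the wheel, 136 mm high
- sleeve_face (a point): Point in the sleeve's outer end plane, mid-width, at the height of the flat top of the axle's squared end (122 mm up; sleeve 5 mm higher). Axes as stand. The axle has end play, unknown, fixed in use: the pin hole's centre is 18 to 35 mm out from here along -x, at y = 0. Squared end: 26 mm wide, 24 high, ends 15 mm beyond the hole's centre
- search_start (a point): Point on the axle's flat 15 mm out from sleeve_face, axes as stand; the pin hole's centre is 3 to 20 mm farther out from here (-x), to be felt or seen. Hole: vertical, square, 11.5 mm, sides along the stand's x and y, right through, mouth chamfered 0.8 mm. A spring ball half-way down its wheel-side wall makes the pin go in stiffly (up to some 10 N of push) and holds it
- pin_head (a point): Grip point in the linchpin's red flat-sided head, 16 mm thick (x), 20 mm wide (y), top 10 mm above the point. Axes as the pin's: z up, away from the tip. Below the point: shoulder underside 34 mm (seats on the axle's flat), tip 68 mm, ring's hinge axis (along y) 25 mm. The ring points to the pin's -x
- linchpin: The same linchpin, about 110 g, origin at the end of its tip, axes as pin_head's. Shank square, 10 mm, its lowest 2 mm bevelled to an 8 mm square tip. It stands upright in a loose hole in the wooden block, shoulder on the block
- ring (a joint): Angle of the brass ring, a D-shaped bail of 5 mm wire; side arms 48 mm apart (middles). 0 = level, toward the pin's -x; negative = raised; 1.57 = fully down at its stop, parallel to the shank. Stiff hinge (0.05 N m), stays where left. Pin seated: hinge 9 mm above the axle's flat; the lowered ring goes round the axle's end, arms about 8 mm clear of its sides
- ring_end (a point): Middle of the ring's far bar, 50 mm from the hinge axis
- pin_block: Fixed wooden block 60 x 60 x 44 mm that the pin stands in, origin under its centre
- mug: Mug, 88 mm high, bystander; origin on its underside
- film_can: Black film can with grey lid, 34 mm across, 51 mm high, bystander; origin on its underside
- tape_roll: Roll of pale tape lying flat, 119 mm across, 25 mm high, bystander; origin on its underside

How it is judged:
On the way, in this order (a step that is already met when the one before it is completed fails the run):
1. the pin is pushed fully home in the axle's hole, ring toward the free end and still open (z of linchpin in the frame of sleeve_face below -0.0315 m and x of linchpin in the frame of sleeve_face between -0.038 and -0.012 m and y of linchpin in the frame of sleeve_face between -0.004 and 0.004 m and x of ring_end in the frame of sleeve_face below -0.03 m and value of joint ring below 0.9 rad), for 0.2 s.
2. the ring is swung down over the axle's end (value of joint ring above 1.35 rad), for 0.2 s.
At the end, for the whole second after the job is handed in: The pin stands upright (within 0.12 rad) in the axle's hole with its shoulder within 2.5 mm of the axle's flat, its ring swung down round the axle's end to more than 1.35 rad, and everything is released and at rest (z of linchpin in the frame of sleeve_face below -0.0315 m and x of linchpin in the frame of sleeve_face between -0.038 and -0.012 m and y of linchpin in the frame of sleeve_face between -0.004 and 0.004 m and angle between pin_head's own z axis and vertical below 0.12 rad and value of joint ring above 1.35 rad and linear speed of linchpin below 0.01 m/s); the robot touches nothing.
It fails at once if the pin is forced against the axle or stand with more than 45 N, all their contacts added (the spring ball's squeeze alone makes about 20 N) (contact force between linchpin and stand above 45 N).
It fails at once if the robot presses on the stand or axle with more than 15 N (contact force between any of the fingers, the arm and stand above 15 N).
It fails at once if the mug, film can or tape roll is moved more than 20 mm (distance of any of mug, film_can, tape_roll from where it was at the start of the episode above 0.02 m).
It also fails if it takes over 72 s, if anything falls off the work surface, if the arm or the gripper's body presses on something with over 40 N, if the wrist force passes 120 N, or if a joint passes its speed limit or range.

## Robot

A 6-joint arm with a two-finger parallel gripper is mounted at the origin on a cart in front of the work surface, level with it; the furniture and walls round the work are solid. World frame = base frame: x ahead of the robot, y to its left, z up, the work surface at z = 0. Lengths are in m, angles in rad, forces in N, time in s.
With the tool pointing down it reaches from about 0.25 to 0.775 m from the base axis. Payload 4 kg.
Tool frame: the origin (TCP) lies at the very end of the fingers, on their centre line; the grasp point (between the pads) lies 19 mm behind it; z points along the fingers, y is the line along which they close (so a half turn about z gives the same grasp; the last joint's range is limited). The gripper opens to 94 mm and grips with 3 to 60 N. Pads are 16 mm wide; open, the fingers measure 119 mm over their backs; the gripper's body (75 mm by 177 mm) begins 78 mm behind the grasp point.
Start: joints at [-1.425, 0.087, 1.371, -0, 1.684, -0.103], TCP at [0.135, -0.533, 0.206] pointing down, gripper open.
Joint ranges: [-3.1, 3.1], [-0.76, 2.03], [0.27, 2.55], [-1.08, 4.22], [0.17, 2.65], [-2.57, 2.57]. Speed limits (rad/s): [2.79, 2.79, 3.14, 3.14, 3.14, 3.14].

## Interface

Orientations are given as [roll, pitch, yaw] about the fixed x, y, z axes, in that order (R = Rz(yaw) Ry(pitch) Rx(roll)).
In Python, from bench import robot gives the robot as it stands. The module is installed in compiled form; this text tells all that it offers.
- The arm moves only by the tool move_arm, never from a script. Its argument "deltas" is one flat list of numbers, 7 for each row, row after row: the turn, a rotation vector about the tool's x, y, z in rad, then the shift along the tool's x, y, z in cm, then the closure, from -1 (fully open) to 1 (shut). A call has 1 to 8 rows; each row is the pose to reach, as a shift and turn from the pose commanded when the call began, along the tool's axes at that moment; what a row does not reach only later rows make up. A row lasts 1/10 s, in which the tool goes at most 50 mm and 8.59 degrees, less where a joint would pass 70% of its speed; a pose out of reach is approached as far as the arm can. A call with a gripper value outside its range is refused whole. The fingers move at their own pace and stop on an object; the grip force is fixed at half the most. Time passes only in rows, so rows that repeat a pose let the fingers close. It gives the time, the measured TCP pose, the force, the opening and the grip force at its end, in the units of the state.
- robot.get_obs(): the state, without advancing time (a new reading comes with each control period).
- robot.snapshot(name): name is "scene" or "top" or "wrist"; returns a dict with "image" (384x512x3 uint8, red, green, blue), "depth" (384x512 float32, m along the optical axis (not along the pixel's ray), 0 where there is no reading), "fov_y" (degrees; the focal length in pixels is half the picture's height over the tangent of half this angle, whatever the lens; pixels are square), "cx", "cy" (the principal point, pixels), "origin" and "orientation" of the camera in the world; the wrist camera has in their place "T_tool_cam" (4x4, takes a point from camera to tool coordinates, whose origin is the TCP and whose axes are the flange's). Camera axes: x right, y up, looking along -z (the intrinsics and any distortion apply to the point x, -y, -z); pixel columns grow to the right and rows downward; lengths in m; the calibration is good to about 2 mm. A picture is of the moment at which its call begins: read the wrist's pose just before it.
- robot.close_job(): hands the job in; it is judged then, once.
The state is a dict: "time": time; "joint_positions": joint angles; "qvel": joint speeds; "joint_torque": joint torques, N m; "tool_pos": TCP position; "ee_rot": TCP orientation; "wrist_force": force on the tool from outside, world axes, zero at the start; "wrist_torque": the same for the moment, N m; "width": finger opening in m; "finger_force": force on a finger pad.
Only numpy, scipy, OpenCV 4.12 (cv2) and the standard library are available. Lean on these libraries where they do the work, as an engineer would, in place of code of your own. Each camera call takes 0.05 s, during which the arm holds its last target. There are 200 camera calls.

## Working session

There is one attempt and no reset: what is moved stays moved. The work goes in short steps, Python scripts to look and compute and a tool call to move; the robot and the scene stay as the last step left them, time stands still between calls to the robot, and variables do not carry over. Pictures are saved under pics/ and viewed, at most 10 in all, crops included, and the job is handed in when it is done.

Besides the shell and the picture viewer there is one more tool, called after "Call:" in YAML: its name, and indented under it one key for each argument. move_arm: Moves the arm, as the interface text tells. Its arguments: {"type":"object","properties":{"deltas":{"type":"array","items":{"type":"number"}}},"required":["deltas"]}

```bash
mkdir -p pics; cat > h.py <<'E'
import numpy as np, cv2, pickle
from scipy.spatial.transform import Rotation as R
from bench import robot
def snap(n):
    o=robot.get_obs(); s=robot.snapshot(n); s['obs']=o
    return s
def cam(s):
    f=s['image'].shape[0]/2/np.tan(np.radians(s['fov_y'])/2)
    if 'T_tool_cam' in s:
        o=s['obs']; T=np.eye(4); T[:3,:3]=R.from_euler('xyz',o['ee_rot']).as_matrix(); T[:3,3]=o['tool_pos']
        T=T@s['T_tool_cam']; return f,T[:3,:3],T[:3,3]
    q=np.array(s['orientation'])
    M=q if q.shape==(3,3) else (R.from_euler('xyz',q).as_matrix() if q.size==3 else R.from_quat(q).as_matrix())
    return f,M,np.array(s['origin'])
def cloud(s):
    f,M,o=cam(s); d=s['depth']; v,u=np.mgrid[:d.shape[0],:d.shape[1]]
    P=np.stack([(u-s['cx'])/f*d,-(v-s['cy'])/f*d,-d],-1)
    return P@M.T+o
def ray(s,u,v,z):
    f,M,o=cam(s); r=M@np.array([(u-s['cx'])/f,-(v-s['cy'])/f,-1]); return o+r*(z-o[2])/r[2]
def proj(s,p):
    f,M,o=cam(s); c=M.T@(np.array(p)-o); return s['cx']-f*c[0]/c[2], s['cy']+f*c[1]/c[2]
E
python3 - <<'E'
from h import *
ims=[]
for n in('scene','top'):
    s=snap(n); pickle.dump(s,open(n+'.pkl','wb')); ims.append(s['image'])
    print(n,{k:v for k,v in s.items() if k not in('image','depth','obs')})
    cv2.imwrite('pics/%s.png'%n,cv2.resize(s['image'][:,:,::-1],(800,600)))
print(robot.get_obs())
E
```

```text
scene {'fov_y': 43.1618316379793, 'cx': 254.98727661269865, 'cy': 190.90646799950196, 'origin': array([ 0.18323528, -0.72374516,  1.14280809]), 'orientation': array([ 0.6835816 ,  0.018398  , -0.48428463])}
top {'fov_y': 42.72633857430744, 'cx': 243.44184275382275, 'cy': 192.72244462730734, 'origin': array([0.36462009, 0.04454484, 1.41417123]), 'orientation': array([ 0.16394254, -0.01773228, -1.56094411])}
{'time': 0.1, 'joint_positions': array([-1.42513482e+00,  8.78738765e-02,  1.37213380e+00,  1.60938407e-05,
        1.68356327e+00, -1.03091299e-01]), 'qvel': array([ 0.00105434, -0.00088368, -0.00136799,  0.00082771,  0.00164894,
        0.00057308]), 'joint_torque': array([ 1.72199958e-03, -3.41253519e+01, -3.03300977e+01,  7.19902525e-02,
        3.04281665e-02, -1.03094196e-04]), 'tool_pos': array([ 0.13534064, -0.53257604,  0.20440959]), 'ee_rot': array([-3.13962651e+00, -2.19493535e-04,  2.48754385e-01]), 'wrist_force': array([ 0.59458516,  0.29296756, -0.68390971]), 'wrist_torque': array([ 0.01665099,  0.03233496, -0.01508147]), 'finger_force': 0.0, 'width': 0.09369001281095764}
```

View pics/scene.png

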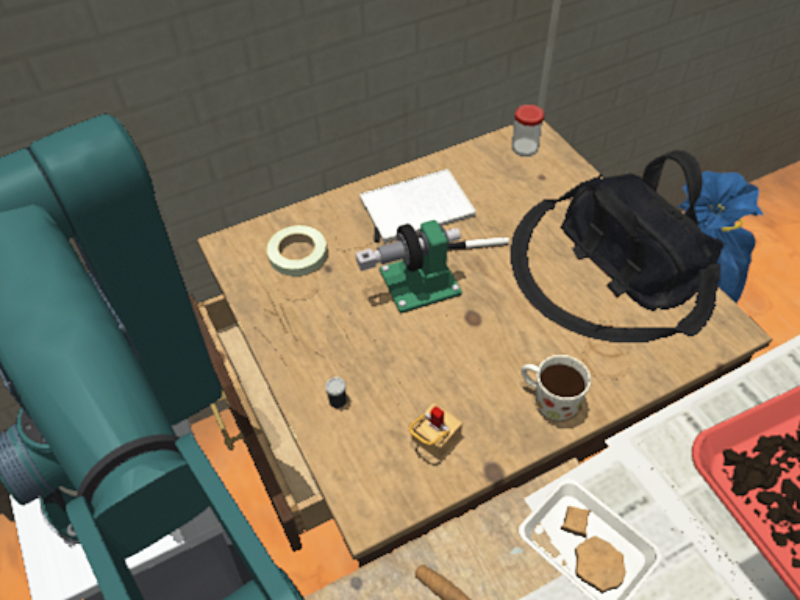

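View pics/top.png

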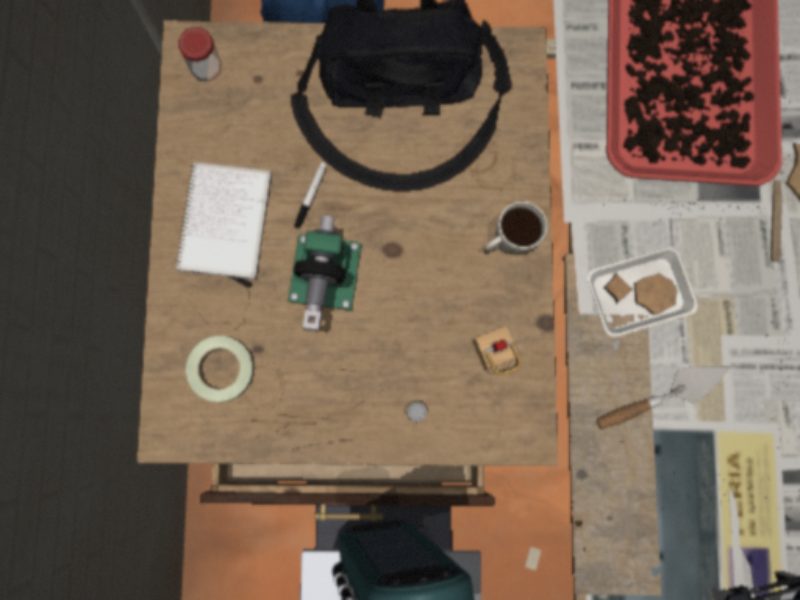

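The scene view shows the stand with the axle end and its dark hole at about (366,258), and the block with the red pin head at (437,415). The top view shows the axle end at (312,318), the pin at (500,346), the film can at (417,411), the tape at (219,369) and the mug at (522,228).

```bash
python3 - <<'E'
from h import *
S={n:pickle.load(open(n+'.pkl','rb')) for n in('scene','top')}
cr=[]
for n,(a,b) in {'scene':[(278,272),(240,160)],'top':[(318,222),(202,180)]}.items():
    s=S[n]
    for (u,v) in (a,b):
        cr.append(cv2.resize(s['image'][v-35:v+35,u-45:u+45,::-1],(400,300),interpolation=cv2.INTER_CUBIC))
cv2.imwrite('pics/c1.png',np.vstack([np.hstack(cr[:2]),np.hstack(cr[2:])]))
for n,s in S.items():
    P=cloud(s); im=s['image'].astype(int); h=cv2.cvtColor(s['image'],cv2.COLOR_RGB2HSV)
    red=((h[...,0]<8)|(h[...,0]>172))&(h[...,1]>150)&(P[...,2]>.05)&(P[...,2]<.11)&(abs(P[...,1])<.6)
    v,u=np.nonzero(red); p=P[red]; print(n,'red',len(p),np.median(p,0),p.max(0),ray(s,u.mean(),v.mean(),.083))
    g=(h[...,0]>60)&(h[...,0]<95)&(h[...,1]>90)&(P[...,0]>.2)&(P[...,2]<.025)&(P[...,2]>-.01)&(P[...,0]<.7)
    v,u=np.nonzero(g); print('foot',len(u),P[g].mean(0))
    r=cv2.minAreaRect(P[g][:,:2].astype(np.float32)); print(r)
    ax=(P[...,2]>.1)&(P[...,2]<.18)&(P[...,0]>.2)&(P[...,0]<.6)&(P[...,1]>-.05)&(P[...,1]<.3)
    q=P[ax]; print('high',len(q),q.min(0),q.max(0))
    w,V=np.linalg.eigh(np.cov(q[:,:2].T)); print(q.mean(0),np.degrees(np.arctan2(V[1,1],V[0,1])))
E
```

```text
scene red 278 [1.03930913 0.34509836 0.0957113 ] [1.08726993 0.39229163 0.10708089] [0.82768166 0.1095419  0.083     ]
foot 772 [0.63142061 0.11221406 0.01240566]
((0.646874189376831, 0.124691441655159), (0.11969634890556335, 0.11918209493160248), 83.13272857666016)
high 366 [ 0.20002163 -0.03672781  0.10109802] [0.5998555  0.15686405 0.17993913]
[0.48394344 0.0963785  0.12706989] -155.6713688606443
top red 182 [1.05134408 0.36194288 0.09743192] [1.07630465 0.38981675 0.10611777] [0.94676492 0.24822438 0.083     ]
foot 465 [0.63231986 0.11543884 0.01232088]
((0.6459662318229675, 0.12782764434814453), (0.11321457475423813, 0.11154602468013763), 82.33941650390625)
high 406 [ 0.20086391 -0.02683792  0.10169881] [0.59988243 0.15475357 0.17979596]
[0.4579904  0.10359796 0.13324751] -162.94803093973806
```

View pics/c1.png

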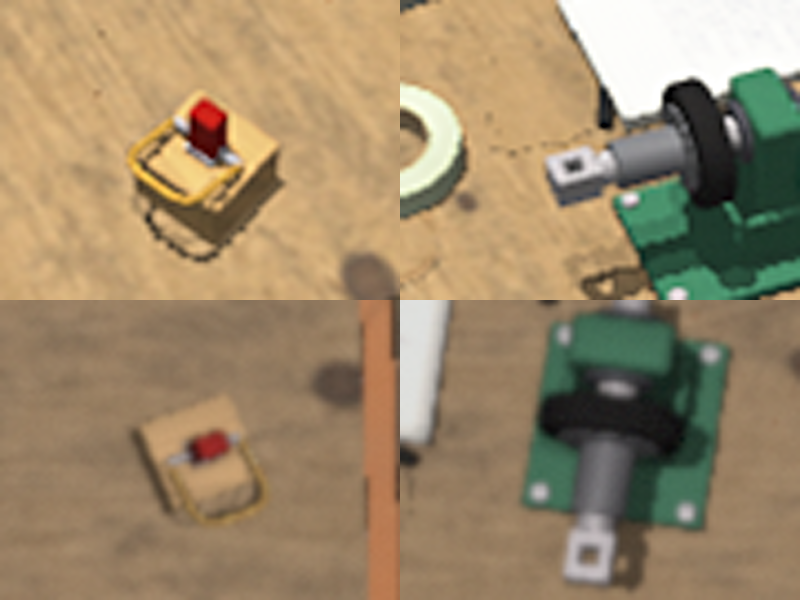

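The crops show the pin with its ring about level, pointing toward the robot (pin yaw about +19°). The axle's square hole is visible at scene (233.3,162.8) and top (199.8,204.5).

```bash
python3 - <<'E'
from h import *
S={n:pickle.load(open(n+'.pkl','rb')) for n in('scene','top')}
def tri(a,b):
    A=[];B=[]
    for n,(u,v) in (('scene',a),('top',b)):
        f,M,o=cam(S[n]); d=ray(S[n],u,v,0)-o; d/=np.linalg.norm(d); Q=np.eye(3)-np.outer(d,d); A.append(Q);B.append(Q@o)
    return np.linalg.solve(sum(A),sum(B))
W={'scene':[(278,272),(240,160)],'top':[(318,222),(202,180)]}; c={}
for n,(a,b) in W.items():
    s=S[n]; h=cv2.cvtColor(s['image'],cv2.COLOR_RGB2HSV); P=cloud(s)
    m=np.zeros(h.shape[:2],bool); m[a[1]-35:a[1]+35,a[0]-45:a[0]+45]=1
    red=m&((h[...,0]<8)|(h[...,0]>172))&(h[...,1]>150)
    v,u=np.nonzero(red); z=P[red]; c[n]=(u.mean(),v.mean()); print(n,len(u),np.median(z,0),ray(s,u.mean(),v.mean(),.083))
    m[:]=0; m[b[1]-35:b[1]+35,b[0]-45:b[0]+45]=1
    g=m&(h[...,0]>60)&(h[...,0]<95)&(h[...,1]>90)&(P[...,2]<.025)&(P[...,2]>-.01)
    print('foot',cv2.minAreaRect(P[g][:,:2].astype(np.float32)))
print('pin',tri(c['scene'],c['top']))
print('hole',tri((233.3,162.8),(199.8,204.5)),ray(S['scene'],233.3,162.8,.122),ray(S['top'],199.8,204.5,.122))
f=lambda n,p:ray(S[n],*p)
# pin yaw from hinge ends in top crop, z .053+... hinge at z=.053
a=ray(S['top'],273+175*.225,187+160*.2333,.053); b=ray(S['top'],273+240*.225,187+138*.2333,.053); d=a-b; print('pinyaw',np.degrees(np.arctan2(-d[0],d[1])))
a=ray(S['top'],157+190*.225,145+255*.2333,.122); b=ray(S['top'],157+213*.225,145+85*.2333,.136); d=b-a; print('axle yaw',np.degrees(np.arctan2(d[1],d[0])))
for p in ((175,160),(240,138),(190,220),(262,200),(225,218)):print(ray(S['top'],273+p[0]*.225,187+p[1]*.2333,.053))
E
```

```text
scene 86 [ 0.50888241 -0.19286226  0.08116014] [ 0.50819088 -0.19460697  0.083     ]
foot ((0.6383505463600159, 0.1261497586965561), (0.11897137016057968, 0.101804718375206), 83.31771850585938)
top 34 [ 0.50910691 -0.18565604  0.08840779] [ 0.51037489 -0.18619914  0.083     ]
foot ((0.6500465273857117, 0.12727881968021393), (0.11321457475423813, 0.11977999657392502), 82.33941650390625)
pin [ 0.51186083 -0.188389    0.07059981]
hole [0.54554518 0.13878709 0.12604869] [0.54765019 0.14210809 0.122     ] [0.54546854 0.1392555  0.122     ]
pinyaw 19.85437086181434
axle yaw -6.63447204520909
[ 0.50318872 -0.17049197  0.053     ]
[ 0.51805463 -0.21166101  0.053     ]
[ 0.46431963 -0.1793733   0.053     ]
[ 0.4777822  -0.22474582  0.053     ]
[ 0.46585727 -0.20132071  0.053     ]
```

Call:
move_arm:
  deltas: [0,0,-1.67,44.8,-24.1,-1.5,-0.1,0,0,-1.67,44.8,-24.1,-1.5,-0.1,0,0,-1.67,44.8,-24.1,-1.5,-0.1,0,0,-1.67,44.8,-24.1,-1.5,-0.1,0,0,-1.67,44.8,-24.1,-1.5,-0.1,0,0,-1.67,44.8,-24.1,-1.5,-0.1,0,0,-1.67,44.8,-24.1,-1.5,-0.1,0,0,-1.67,44.8,-24.1,-1.5,-0.1]

```text
time: 0.9
tool_pos: [0.431, -0.261, 0.2169]
ee_rot: [-3.141, -0.0, 1.455]
wrist_force: [-0.5, -1.2, -0.8]
width: 0.0517
finger_force: 0.0
```

```bash
cat >> h.py <<'E'
def to(p,yaw,pose=None):
    "move_arm numbers to TCP p, tool down with yaw"
    o=robot.get_obs(); M=R.from_euler('xyz',o['ee_rot']); T=R.from_euler('xyz',[np.pi,0,yaw])
    print('turn',(M.inv()*T).as_rotvec().round(3),'shift cm',(M.inv().apply(np.array(p)-o['tool_pos'])*100).round(2), 'now',o['tool_pos'].round(4),o['ee_rot'].round(3),'t',o['time'])
E
python3 -c "
from h import *
to([.511,-.189,.2],np.radians(110))"
```

```text
turn [-0.    -0.    -0.465] shift cm [8.08 7.11 1.69] now [ 0.431  -0.261   0.2169] [-3.141 -0.     1.455] t 0.9
```

Call:
move_arm:
  deltas: [0,0,-0.465,8.1,7.1,1.5,-0.1,0,0,-0.465,8.1,7.1,1.5,-0.1,0,0,-0.465,8.1,7.1,1.5,-0.1,0,0,-0.465,8.1,7.1,1.5,-0.1,0,0,-0.465,8.1,7.1,1.5,-0.1,0,0,-0.465,8.1,7.1,1.5,-0.1,0,0,-0.465,8.1,7.1,1.5,-0.1]

```text
time: 1.6
tool_pos: [0.5098, -0.1921, 0.2027]
ee_rot: [3.141, 0.001, 1.911]
wrist_force: [-0.8, 0.3, -0.1]
width: 0.0519
finger_force: 0.0
```

```bash
python3 - <<'E'
from h import *
s=snap('wrist'); pickle.dump(s,open('w1.pkl','wb')); cv2.imwrite('pics/w1.png',s['image'][:,:,::-1]); print(s['T_tool_cam'].round(3),s['fov_y'])
o=s['obs']; print(o['tool_pos'],o['ee_rot'],proj(s,[.511,-.189,.088]),proj(s,o['tool_pos']))
E
```

```text
[[-0.001  0.967  0.253  0.073]
 [ 1.     0.001 -0.     0.001]
 [-0.001  0.253 -0.967 -0.179]
 [ 0.     0.     0.     1.   ]] 58.33825752718475
[ 0.50975727 -0.19210483  0.2026575 ] [3.14130573e+00 6.41061833e-04 1.91050088e+00] (np.float64(262.7560704333069), np.float64(193.6868459113161)) (np.float64(259.94578348277685), np.float64(246.30939257673077))
```

View pics/w1.png

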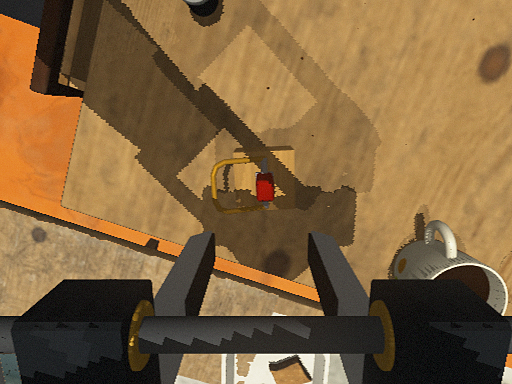

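The wrist view shows the red head at (265,187), the ring to its left (bar at about x=215), and the fingers pointing down. The mug is clear, at the right.

```bash
python3 - <<'E'
from h import *
s=pickle.load(open('w1.pkl','rb')); P=cloud(s); h=cv2.cvtColor(s['image'],cv2.COLOR_RGB2HSV)
m=np.zeros(h.shape[:2],bool); m[140:225,200:310]=1
r=m&((h[...,0]<8)|(h[...,0]>172))&(h[...,1]>150); z=P[r][:,2]; print(r.sum(),np.percentile(z,[5,50,95]))
t=r&(P[...,2]>.084); v,u=np.nonzero(t); print(t.sum(),P[t].mean(0),ray(s,u.mean(),v.mean(),.088))
q=np.array([ray(s,a,b,.088)[:2] for a,b in zip(u,v)]).astype(np.float32); print(cv2.minAreaRect(q))
y=m&(h[...,0]>14)&(h[...,0]<28)&(h[...,1]>170)&(P[...,2]>.046)&(P[...,2]<.075); v,u=np.nonzero(y); print('ring',y.sum(),P[y].mean(0),np.percentile(P[y][:,2],[5,50,95]))
print(cv2.minAreaRect(P[y][:,:2].astype(np.float32)))
E
```

```text
440 [0.0614541  0.08741249 0.08902677]
365 [ 0.51118169 -0.18457588  0.08996882] [ 0.5113735  -0.18500888  0.088     ]
((0.5113636255264282, -0.18539857864379883), (0.014859767630696297, 0.019785387441515923), 19.93801498413086)
ring 683 [ 0.4832648  -0.1957472   0.06488923] [0.05622112 0.06589253 0.07103767]
((0.48952341079711914, -0.19494782388210297), (0.051368337124586105, 0.053024981170892715), 21.922143936157227)
```

```bash
python3 -c "
from h import *
to([.5113,-.1853,.061],np.radians(110))"
```

```text
turn [ 0.     0.001 -0.009] shift cm [ 0.6   0.36 14.17] now [ 0.5098 -0.1921  0.2027] [3.141e+00 1.000e-03 1.911e+00] t 1.65
```

Call:
move_arm:
  deltas: [0,0,-0.009,0.6,0.36,3,0.1,0,0,-0.009,0.6,0.36,6,0.1,0,0,-0.009,0.6,0.36,8,0.1,0,0,-0.009,0.6,0.36,10,0.1,0,0,-0.009,0.6,0.36,12,0.1,0,0,-0.009,0.6,0.36,13.2,0.1,0,0,-0.009,0.6,0.36,14.1,0.1,0,0,-0.009,0.6,0.36,14.1,0.1]

```text
time: 2.45
tool_pos: [0.511, -0.1842, 0.0603]
ee_rot: [-3.14, -0.001, 1.922]
wrist_force: [0.3, -0.5, -0.6]
width: 0.0423
finger_force: 0.0
```

```bash
python3 - <<'E'
from h import *
s=snap('wrist'); pickle.dump(s,open('w2.pkl','wb')); cv2.imwrite('pics/w2.png',s['image'][:,:,::-1]); to([.5113,-.1853,.061],np.radians(110))
print(robot.get_obs()['wrist_force'])
E
```

```text
turn [-0.    -0.     0.002] shift cm [-0.07 -0.06  0.03] now [ 0.5117 -0.1844  0.0613] [-3.141 -0.     1.922] t 2.5
[-0.58675281  0.47431246  0.14638604]
```

View pics/w2.png

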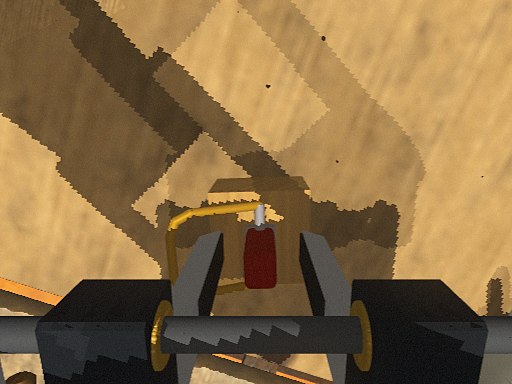

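The head (245–277, 228–288) sits between the fingers and the ring clears the left finger on the outside. I'll close and lift.

Call:
move_arm:
  deltas: [0,0,0,0,0,0,1,0,0,0,0,0,0,1,0,0,0,0,0,0,1,0,0,0,0,0,0,1,0,0,0,0,0,0,1,0,0,0,0,0,0,1]

```text
time: 3.1
tool_pos: [0.5119, -0.1844, 0.0619]
ee_rot: [3.141, 0.001, 1.923]
wrist_force: [-1.9, 0.3, 3.6]
width: 0.0159
finger_force: 30.0
```

Call:
move_arm:
  deltas: [0,0,0,0,0,-1,1,0,0,0,0,0,-3,1,0,0,0,0,0,-6,1,0,0,0,0,0,-10,1,0,0,0,0,0,-14,1,0,0,0,0,0,-16,1,0,0,0,0,0,-16,1]

```text
time: 3.8
tool_pos: [0.5135, -0.1849, 0.2259]
ee_rot: [3.136, 0.006, 1.923]
wrist_force: [0.6, -0.9, -1.0]
width: 0.0158
finger_force: 30.0
```

```bash
python3 - <<'E'
from h import *
# TCP 45mm in front (robot side) of hole so that the wrist camera can see the axle end
to([.545,.141,.225],np.radians(83))
print(robot.get_obs()['wrist_force'],robot.get_obs()['width'])
E
```

```text
turn [0.007 0.004 0.474] shift cm [ 2.951e+01  1.419e+01 -1.000e-02] now [ 0.5135 -0.1849  0.2259] [3.136 0.006 1.923] t 3.8
[ 0.569433   -0.87168823 -0.97882456] 0.015813651076254414
```

Call:
move_arm:
  deltas: [0,0,0.474,23.2,11,0,1,0,0,0.474,23.2,11,0,1,0,0,0.474,23.2,11,0,1,0,0,0.474,23.2,11,0,1,0,0,0.474,23.2,11,0,1,0,0,0.474,23.2,11,0,1,0,0,0.474,23.2,11,0,1,0,0,0.474,23.2,11,0,1]

```text
time: 4.6
tool_pos: [0.5342, 0.0715, 0.2193]
ee_rot: [-3.138, 0.001, 1.45]
wrist_force: [-0.0, -0.8, -1.1]
width: 0.0157
finger_force: 30.0
```

Call:
move_arm:
  deltas: [0,0,0,0,0,0,1,0,0,0,0,0,0,1]

```text
time: 4.8
tool_pos: [0.5349, 0.0702, 0.2208]
ee_rot: [-3.141, 0.001, 1.447]
wrist_force: [0.0, 0.2, -1.2]
width: 0.016
finger_force: 30.0
```

```bash
python3 - <<'E'
from h import *
s=snap('wrist'); pickle.dump(s,open('w3.pkl','wb')); cv2.imwrite('pics/w3.png',cv2.resize(s['image'][:,:,::-1],(800,600))); to([.545,.141,.225],np.radians(83))
print(proj(s,[.545,.14,.122]))
E
```

```text
turn [-0.     0.    -0.002] shift cm [ 7.14  0.12 -0.4 ] now [0.535  0.0703 0.221 ] [-3.141  0.     1.447] t 4.85
(np.float64(262.0760344509834), np.float64(114.55692281147567))
```

View pics/w3.png

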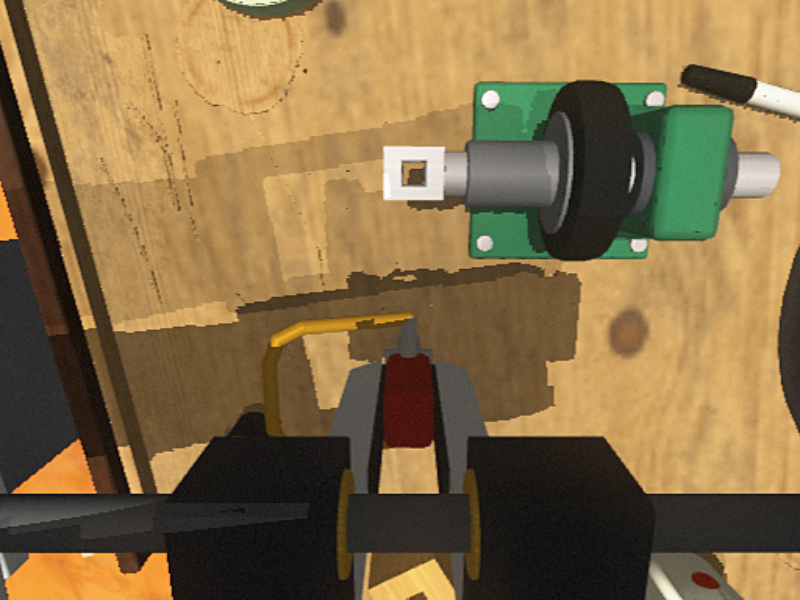

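The axle end is clear at (383–445,147–200) in the 800 px view, with the hole centre at about (414,173). The stand is aligned with the tool. The pin is held at (408,400) with its ring open to the left (free end).

```bash
python3 - <<'E'
from h import *
s=pickle.load(open('w3.pkl','rb')); im=s['image']; h=cv2.cvtColor(im,cv2.COLOR_RGB2HSV); P=cloud(s); o=s['obs']
M=R.from_euler('xyz',o['ee_rot'])
m=np.zeros(h.shape[:2],np.uint8); m[88:134,235:291]=1
w=((h[...,2]>150)&(h[...,1]<40)).astype(np.uint8)*m
c,hi=cv2.findContours(w,cv2.RETR_CCOMP,cv2.CHAIN_APPROX_NONE)
for k,q in enumerate(c):
    if len(q)>20:
        r=cv2.minAreaRect(q); p=ray(s,*r[0],.122); x=cv2.boundingRect(q); print('hole' if hi[0][k][3]>=0 else 'outer',r,x,p)
v,u=np.nonzero(w); print('depth z',np.median(P[w>0][:,2]))
# outer corners -> yaw
q=np.array([ray(s,a,b,.122)[:2] for a,b in zip(u,v)]).astype(np.float32)
g=(h[...,0]>60)&(h[...,0]<95)&(h[...,1]>90)&(P[...,2]<.02); print('foot',cv2.minAreaRect(P[g][:,:2].astype(np.float32)))
r=((h[...,0]<8)|(h[...,0]>172))&(h[...,1]>150); r[:200]=0;r[300:]=0;r[:,:230]=0;r[:,300:]=0
t=M.inv().apply(P[r]-o['tool_pos']); a=t[:,2]; print('red z tool',np.percentile(a,[1,10,50,90,99]))
k=t[:,2]<np.percentile(a,50)+.003; tt=t[k]; print('head top tool',tt.mean(0),tt.min(0),tt.max(0))
E
```

```text
outer ((267.5, 110.5), (33.0, 45.0), 90.0) (245, 94, 46, 34) [0.54958757 0.14252704 0.122     ]
hole ((264.5, 110.5), (17.0, 17.0), 90.0) (256, 102, 18, 18) [0.5472604  0.14281844 0.122     ]
depth z 0.12192642787001012
foot ((0.40991684794425964, 0.05803176760673523), (0.667732298374176, 0.15716047585010529), 16.33650016784668)
red z tool [-0.02830129 -0.02647583 -0.02510557 -0.00243815  0.00857514]
head top tool [ 0.00089456  0.00060123 -0.02699737] [-0.01049534 -0.00840258 -0.17920855] [ 0.07361386  0.00851973 -0.02211314]
```

```bash
python3 - <<'E'
from h import *
to([.5474,.1435,.185],np.radians(83))
E
```

```text
turn [-0.     0.    -0.002] shift cm [7.42 0.33 3.6 ] now [0.535  0.0703 0.221 ] [-3.141  0.     1.447] t 4.85
```

Call:
move_arm:
  deltas: [0,0,0,3,0.33,0,1,0,0,0,6,0.33,0,1,0,0,0,7.4,0.33,1,1,0,0,0,7.4,0.33,2,1,0,0,0,7.4,0.33,3,1,0,0,0,7.4,0.33,3.6,1,0,0,0,7.4,0.33,3.6,1,0,0,0,7.4,0.33,3.6,1]

```text
time: 5.65
tool_pos: [0.5473, 0.1438, 0.1852]
ee_rot: [-3.142, 0.0, 1.448]
wrist_force: [-0.4, -0.3, -1.2]
width: 0.0158
finger_force: 30.0
```

```bash
python3 - <<'E'
from h import *
to([.5474,.1435,.175],np.radians(83))
s=snap('scene'); t=snap('top'); w=snap('wrist')
a=cv2.resize(s['image'][120:190,190:280,::-1],(400,300)); b=cv2.resize(w['image'][:,:,::-1],(400,300)); cv2.imwrite('pics/c4.png',np.hstack([a,b])); print(robot.get_obs()['wrist_force'])
E
```

```text
turn [-0.     0.    -0.001] shift cm [-0.02  0.01  1.02] now [0.5473 0.1438 0.1852] [-3.142  0.     1.448] t 5.65
[ 1.0687354  -0.08776834 -1.35502906]
```

View pics/c4.png

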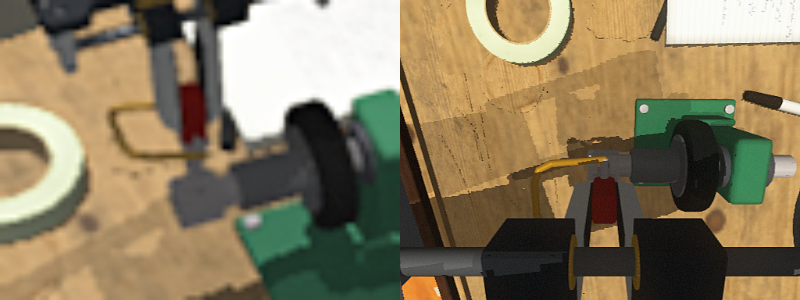

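The pin hangs over the axle end at about (195,175) in the left half, with its ring toward the free end and open. I'll lower it gently.

Call:
move_arm:
  deltas: [0,0,0,0,0,0.5,1,0,0,0,0,0,0.9,1,0,0,0,0,0,1.2,1,0,0,0,0,0,1.35,1,0,0,0,0,0,1.45,1,0,0,0,0,0,1.45,1]

```text
time: 6.4
tool_pos: [0.5472, 0.1446, 0.1706]
ee_rot: [-3.141, 0.0, 1.449]
wrist_force: [0.6, 0.5, -1.1]
width: 0.0161
finger_force: 30.0
```

Call:
move_arm:
  deltas: [0,0,0,0,0,0.1,1,0,0,0,0,0,0.2,1,0,0,0,0,0,0.3,1,0,0,0,0,0,0.4,1,0,0,0,0,0,0.4,1]

```text
time: 6.9
tool_pos: [0.5472, 0.1445, 0.1665]
ee_rot: [-3.141, 0.0, 1.449]
wrist_force: [0.1, -0.3, -1.5]
width: 0.0159
finger_force: 30.0
```

Call:
move_arm:
  deltas: [0,0,0,0,0,0.2,1,0,0,0,0,0,0.4,1,0,0,0,0,0,0.6,1,0,0,0,0,0,0.8,1,0,0,0,0,0,1.0,1,0,0,0,0,0,1.0,1]

```text
time: 7.5
tool_pos: [0.5464, 0.1448, 0.1568]
ee_rot: [-3.14, 0.0, 1.449]
wrist_force: [-4.3, -0.6, 2.0]
width: 0.016
finger_force: 30.0
```

Call:
move_arm:
  deltas: [0,0,0,0,0,0.2,1,0,0,0,0,0,0.4,1,0,0,0,0,0,0.6,1,0,0,0,0,0,0.8,1,0,0,0,0,0,1.0,1,0,0,0,0,0,1.2,1,0,0,0,0,0,1.2,1]

```text
time: 8.2
tool_pos: [0.5463, 0.1448, 0.1444]
ee_rot: [-3.139, 0.0, 1.449]
wrist_force: [-4.6, 0.6, 1.2]
width: 0.0162
finger_force: 30.0
```

Call:
move_arm:
  deltas: [0,0,0,0,0,0.1,1,0,0,0,0,0,0.2,1,0,0,0,0,0,0.3,1,0,0,0,0,0,0.4,1,0,0,0,0,0,0.4,1]

```text
time: 8.7
tool_pos: [0.5464, 0.1448, 0.1406]
ee_rot: [-3.139, 0.0, 1.449]
wrist_force: [-6.3, 0.7, 3.8]
width: 0.0158
finger_force: 30.0
```

Call:
move_arm:
  deltas: [0,0,0,0,0,0.05,1,0,0,0,0,0,0.1,1,0,0,0,0,0,0.1,1]

```text
time: 9.0
tool_pos: [0.5464, 0.1448, 0.1399]
ee_rot: [-3.14, 0.0, 1.449]
wrist_force: [-6.7, 0.7, 4.1]
width: 0.0155
finger_force: 30.0
```

Call:
move_arm:
  deltas: [0,0,0,0,0,0.05,1,0,0,0,0,0,0.1,1,0,0,0,0,0,0.1,1]

```text
time: 9.3
tool_pos: [0.5464, 0.1448, 0.1399]
ee_rot: [-3.14, -0.0, 1.449]
wrist_force: [-7.0, 0.6, 7.2]
width: 0.016
finger_force: 30.0
```

Call:
move_arm:
  deltas: [0,0,0,0,0,0.05,1,0,0,0,0,0,0.1,1,0,0,0,0,0,0.1,1]

```text
time: 9.6
tool_pos: [0.5464, 0.1448, 0.1398]
ee_rot: [-3.141, -0.0, 1.449]
wrist_force: [-8.5, 0.9, 10.5]
width: 0.0158
finger_force: 30.0
```

Call:
move_arm:
  deltas: [0,0,0,0,0,-0.2,1,0,0,0,0,0,-0.2,0.2,0,0,0,0,0,-0.2,0.2,0,0,0,0,0,-0.2,0.2,0,0,0,0,0,-0.2,0.2]

```text
time: 10.1
tool_pos: [0.5478, 0.1444, 0.1396]
ee_rot: [3.141, 0.0, 1.449]
wrist_force: [0.4, 0.1, -1.1]
width: 0.0372
finger_force: 0.0
```

Call:
move_arm:
  deltas: [0,0,0,0,0,-1,0.2,0,0,0,0,0,-3,0.2,0,0,0,0,0,-6,0.2,0,0,0,-3,0,-8,0.2,0,0,0,-6,0,-8,0.2,0,0,0,-7,0,-8,0.5,0,0,0,-7,0,-8,1,0,0,0,-7,0,-8,1]

```text
time: 10.9
tool_pos: [0.5387, 0.0756, 0.2194]
ee_rot: [-3.141, -0.001, 1.449]
wrist_force: [-0.3, 0.6, 0.2]
width: 0.0173
finger_force: 0.0
```

```bash
python3 - <<'E'
from h import *
s=snap('wrist'); pickle.dump(s,open('w5.pkl','wb')); sc=snap('scene')
a=cv2.resize(sc['image'][120:190,190:280,::-1],(400,300)); b=cv2.resize(s['image'][50:275,100:400,::-1],(400,300)); cv2.imwrite('pics/c5.png',np.hstack([a,b]))
P=cloud(s); o=s['obs']; h=cv2.cvtColor(s['image'],cv2.COLOR_RGB2HSV); near=(np.linalg.norm(P[...,:2]-[.546,.144],axis=2)<.08)&(P[...,2]>.1)
r=near&((h[...,0]<8)|(h[...,0]>172))&(h[...,1]>130); print('red',r.sum(),np.percentile(P[r][:,2],[50,90,98]),P[r].mean(0))
y=near&(h[...,0]>14)&(h[...,0]<28)&(h[...,1]>150); q=P[y]; print('ring',y.sum(),q.min(0),q.max(0)); k=q[:,0]<q[:,0].min()+.006; print('bar',q[k].mean(0))
to([.5464,.1448,.22],np.radians(83)); print(o['wrist_force'])
E
```

```text
red 749 [0.16572274 0.16746234 0.34085199] [0.54474652 0.13989494 0.1817687 ]
ring 2456 [0.49590316 0.06944249 0.13070829] [0.6176897  0.17381475 0.3986375 ]
bar [0.49965871 0.14454771 0.14827426]
turn [-0.001 -0.     0.001] shift cm [ 6.92 -0.06 -0.08] now [0.5387 0.076  0.2192] [-3.141 -0.     1.45 ] t 11.0
[-0.34923959  0.59168462  0.17035289]
```

View pics/c5.png

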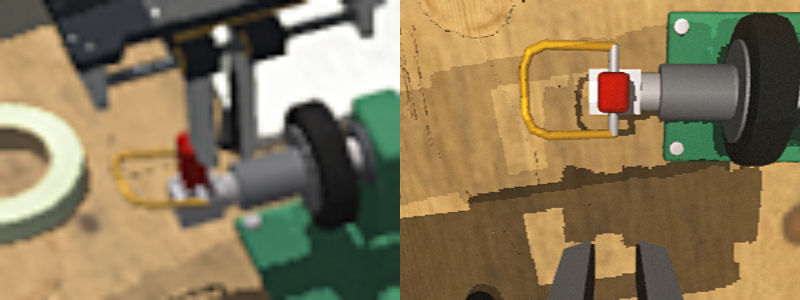

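The pin is seated: head top at z=0.1655 (0.166 expected). The ring is open toward the free end, with its bar at z≈0.148 (about −0.35 rad). I'll turn the gripper 90° so the fingers straddle the axle and push both ring arms.

```bash
python3 - <<'E'
from h import *
to([.5093,.1486,.22],np.radians(-7))
E
```

```text
turn [-1.000e-03  1.000e-03  1.572e+00] shift cm [ 6.85 -3.79 -0.08] now [0.5387 0.076  0.2192] [-3.141 -0.     1.45 ] t 11.0
```

Call:
move_arm:
  deltas: [0,0,1.572,1,-3.8,0,0.15,0,0,1.572,1,-3.8,0,0.15,0,0,1.572,2,-3.8,0,0.15,0,0,1.572,3,-3.8,0,0.15,0,0,1.572,4,-3.8,0,0.15,0,0,1.572,5,-3.8,0,0.15,0,0,1.572,6,-3.8,0,0.15,0,0,1.572,6.85,-3.8,0,0.15]

```text
time: 11.8
tool_pos: [0.5092, 0.1493, 0.2192]
ee_rot: [-3.141, 0.001, 0.244]
wrist_force: [-0.0, -0.0, 0.2]
width: 0.0399
finger_force: 0.0
```

```bash
python3 - <<'E'
from h import *
to([.5093,.1486,.22],np.radians(-7))
E
```

```text
turn [-0.     0.001  0.367] shift cm [-0.    0.07 -0.08] now [0.5092 0.1493 0.2192] [-3.141e+00  1.000e-03  2.440e-01] t 11.8
```

Call:
move_arm:
  deltas: [0,0,0.367,0,0.07,0,0.15,0,0,0.367,0,0.07,0,0.15,0,0,0.367,0,0.07,0,0.15,0,0,0.367,0,0.07,2,0.15,0,0,0.367,0,0.07,4,0.15,0,0,0.367,0,0.07,5.5,0.15,0,0,0.367,0,0.07,5.5,0.15]

```text
time: 12.5
tool_pos: [0.5078, 0.1474, 0.1615]
ee_rot: [3.14, 0.006, -0.117]
wrist_force: [0.3, 0.2, -0.2]
width: 0.0398
finger_force: 0.0
```

```bash
python3 - <<'E'
from h import *
to([.5093,.1486,.14],np.radians(-7))
s=snap('wrist'); P=cloud(s); h=cv2.cvtColor(s['image'],cv2.COLOR_RGB2HSV)
cv2.imwrite('pics/w6.png',s['image'][:,:,::-1])
E
```

```text
turn [0.002 0.006 0.005] shift cm [ 0.15 -0.14  2.15] now [0.5078 0.1474 0.1615] [ 3.14   0.006 -0.117] t 12.5
```

View pics/w6.png

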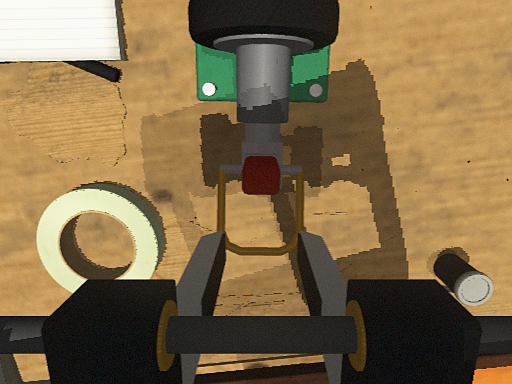

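The ring is centred between the fingers, with arms at columns 222 and 300, the head at 261 and the bar at row 250. I'll push the arms down.

Call:
move_arm:
  deltas: [0,0,0,0.1,0,1,0.15,0,0,0,0.1,0,2,0.15,0,0,0,0.1,0,3,0.15,0,0,0,0.1,0,4,0.15,0,0,0,0.1,0,5,0.15,0,0,0,0.1,0,6,0.15,0,0,0,0.1,0,6,0.15]

```text
time: 13.25
tool_pos: [0.509, 0.1466, 0.1023]
ee_rot: [3.14, 0.004, -0.118]
wrist_force: [0.1, -0.0, -0.8]
width: 0.0399
finger_force: 0.1
```

```bash
python3 - <<'E'
from h import *
to([.547-.9925*.012,.144+.122*.012,.091],np.radians(-7)); print(robot.get_obs()['wrist_force'])
E
```

```text
turn [0.001 0.004 0.004] shift cm [ 2.61 -0.2   1.12] now [0.509  0.1466 0.1023] [ 3.14   0.004 -0.118] t 13.25
[ 0.05011384 -0.03509631 -0.75365752]
```

Call:
move_arm:
  deltas: [0,0,0,0.3,-0.15,0.4,0.15,0,0,0,0.7,-0.15,0.8,0.15,0,0,0,1.1,-0.15,1.1,0.15,0,0,0,1.5,-0.15,1.1,0.15,0,0,0,1.9,-0.15,1.1,0.15,0,0,0,2.2,-0.15,1.1,0.15,0,0,0,2.4,-0.15,1.1,0.15,0,0,0,2.4,-0.15,1.1,0.15]

```text
time: 14.05
tool_pos: [0.5338, 0.1456, 0.0933]
ee_rot: [3.141, 0.002, -0.118]
wrist_force: [-3.2, 0.9, -0.5]
width: 0.0401
finger_force: 2.1
```

```bash
python3 - <<'E'
from h import *
to([.547-.9925*.011,.144+.122*.011,.091],np.radians(-7)); print(robot.get_obs()['wrist_force'])
s=snap('scene'); w=snap('wrist'); a=cv2.resize(s['image'][120:190,190:280,::-1],(400,300),interpolation=cv2.INTER_CUBIC); b=cv2.resize(w['image'][:,:,::-1],(400,300)); cv2.imwrite('pics/c7.png',np.hstack([a,b]))
E
```

```text
turn [0.    0.002 0.004] shift cm [ 0.23 -0.01  0.23] now [0.5338 0.1456 0.0933] [ 3.141e+00  2.000e-03 -1.180e-01] t 14.05
[-3.16894961  0.89113159 -0.54095224]
```

View pics/c7.png

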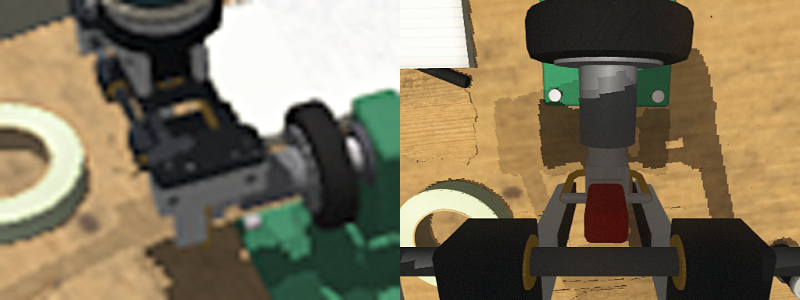

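The wrist half shows the ring folded down under the axle (its corners at about (575,175) and (640,175)). I'll push slightly further to the stop.

Call:
move_arm:
  deltas: [0,0,0,0.1,0,0,0.15,0,0,0,0.2,0,0,0.15,0,0,0,0.2,0,0,0.15]

```text
time: 14.45
tool_pos: [0.5341, 0.1455, 0.0933]
ee_rot: [3.141, 0.006, -0.118]
wrist_force: [-9.0, -0.6, 1.0]
width: 0.0398
finger_force: 4.4
```

Call:
move_arm:
  deltas: [0,0,0,-1,0,0,0.15,0,0,0,-3,0,0,0.15,0,0,0,-5,0,0,0.15,0,0,0,-6,0,-3,0.15,0,0,0,-6,0,-7,0.15,0,0,0,-7,0,-11,0.15,0,0,0,-8,0,-14,0.15,0,0,0,-8,0,-14,0.15]

```text
time: 15.25
tool_pos: [0.46, 0.1555, 0.241]
ee_rot: [-3.137, -0.015, -0.118]
wrist_force: [0.5, 0.1, -0.1]
width: 0.0404
finger_force: 0.0
```

```bash
python3 - <<'E'
from h import *
print(robot.get_obs()['tool_pos'],robot.get_obs()['wrist_force'])
out=[]
for n in('wrist','scene'):
    s=snap(n); P=cloud(s); h=cv2.cvtColor(s['image'],cv2.COLOR_RGB2HSV); near=(np.linalg.norm(P[...,:2]-[.547,.144],axis=2)<.06)&(P[...,2]>.06)&(P[...,2]<.18)
    r=near&((h[...,0]<8)|(h[...,0]>172))&(h[...,1]>130); print('red top',r.sum(),np.percentile(P[r][:,2],[50,90]),P[r].mean(0))
    y=near&(h[...,0]>12)&(h[...,0]<30)&(h[...,1]>130); q=P[y]-[.547,.144,.131]; sx=-q[:,0]*.9925+q[:,1]*.122; sy=q[:,0]*.122+q[:,1]*.9925
    print(n,len(q)); 
    for lo in(-.06,-.045,-.03,-.015):
        k=(q[:,2]>lo)&(q[:,2]<lo+.015); print(lo,k.sum(),sx[k].mean()*1e3,np.abs(sy[k]).mean()*1e3) if k.sum() else 0
    u,v=map(int,proj(s,[.547,.144,.12])); out.append(cv2.resize(s['image'][max(v-50,0):v+50,u-65:u+65,::-1] if n=='wrist' else s['image'][v-35:v+35,u-45:u+45,::-1],(400,300),interpolation=cv2.INTER_CUBIC))
cv2.imwrite('pics/c8.png',np.hstack(out))
E
```

```text
[0.45997071 0.15550286 0.24098877] [ 0.54092556  0.07640569 -0.11901032]
red top 622 [0.16563492 0.1666869 ] [0.54610008 0.1433595  0.16518278]
wrist 52
-0.06 14 2.5195340256034284 17.048141173052176
-0.045 22 2.3181569326602927 20.680380346215035
-0.03 7 -0.059865222339444815 22.342066753096024
red top 69 [0.15988792 0.16691689] [0.54433262 0.13592358 0.15571979]
scene 14
-0.06 3 0.3557584140402612 11.319799448638486
-0.045 4 1.161492652271648 26.818078122729695
-0.03 4 0.9860829548480783 26.12762596621948
-0.015 3 -0.35353230290997156 26.465413541278163
```

The ring measures about 2 mm out at 45 mm depth, so about 1.53 rad. The head top is at 0.166, so the pin is still seated. The robot is clear of everything, so I'm handing in.

```bash
python3 -c "
from h import *
print(robot.close_job())"
```

```text
the job is handed in; nothing more can be done
None
```

The linchpin is seated in the axle's hole, its ring is swung down to about 1.53 rad at its stop, the gripper is clear, and the job was handed in at about 15 s; no verdict came back.

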